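Set the experiment lamp one click over and start it

ROBOT

A 6-joint arm with a two-finger parallel gripper is mounted at the origin on the work surface. World frame = base frame: x ahead of the robot, y to its left, z up, the work surface at z = 0. Lengths are in mm, angles in degrees, forces in N, time in s.
With the tool pointing down it reaches from about 325 to 925 mm from the base axis. Payload 3.1 kg.
Tool frame: the origin (TCP) lies at the very end of the fingers, on their centre line; the grasp point (between the pads) lies grasp_offset behind it (grasp_offset is the distance from the TCP to the grasp point, in mm); z points along the fingers, y is the line along which they close (so a half turn about z gives the same grasp; the last joint's range is limited). The gripper opens to 85 mm and grips with 20 to 120 N. Pads are 22 mm wide; open, the fingers measure 114 mm over their backs; the gripper's body (76 mm by 85 mm) begins 54 mm behind the grasp point. The pads swing forward as they close: fully open they stand 13 mm farther back than shut.
Start: joints at [67.884, 12.427, 92.441, -0, 75.132, -6.429], TCP at [168.976, 601.736, 231.3] pointing down, gripper open.
Joint ranges: [-157.48, 157.48], [-44.54, 120.13], [17.64, 146.25], [-64.5, 244.5], [7.68, 150.69], [-147.95, 147.95]. Speed limits (degrees/s): [159.86, 159.86, 180, 180, 180, 180].

INTERFACE

Orientations are given as [roll, pitch, yaw] about the fixed x, y, z axes, in that order (R = Rz(yaw) Ry(pitch) Rx(roll)).
In Python, from station import * gives the robot as it stands. Calls block until the motion is done:
- goto(position, orientation): joint-space move of the TCP to a pose.
- move_l(position, attitude=None, speed=150): straight line of the TCP; attitude=None keeps the orientation; speed is the mean speed in mm/s.
- move_j(angles): joint-space move.
- grip(opening, squeeze=None): finger opening in mm; squeeze is the grip in N (None keeps the last); returns when the fingers have stopped.
- wait(seconds).
- solve_ik(position, orientation): joint angles nearest the present ones, or None.
- get_obs(): the state.
- get_image(name): name is "scene" or "top" or "wrist"; returns the picture (384x512x3 uint8, red, green, blue); there is no depth.
- get_calibration(name): a dict with "fx", "fy", "cx", "cy" (pixels), "D" ([k1, k2, p1, p2, k3] as OpenCV has them; the pictures are not rectified), "R" (3x3) and "t" (3): a world point X has camera coordinates R X + t; the wrist camera has in their place "mount" (4x4, takes a point from camera to tool coordinates, whose origin is the TCP and whose axes are the flange's). Camera axes: x right, y down, z forward; pixel columns grow to the right and rows downward; lengths in mm; the calibration is good to about 2 mm. A picture is of the moment at which its call begins: read the wrist's pose just before it. get_calibration takes no time and is no camera call.
A pose or a line that the arm cannot do raises Unreachable and nothing moves.
- sign_off(): hands the job in; it is judged then, once.
Trained networks look in the newest picture that a camera, given by its name, has taken for a name from the list of things; names that differ only in an ending like _2 or _b are one class to them, and where a whole thing is asked for, a point or a joint stands for the part that bears it (a point fixed in the world has none). Each returns a list of dicts, best first, with "score" (0 to 1); they miss things now and then, are a little off and sometimes report something else, mostly with a low value. They report only what shows in the picture. A call takes as long as a camera call.
- spot_in(name, camera): "extent" ([centre column, centre row, width, height] in pixels, round what is visible of it).
- regions_of(name, camera): "region" (384x512 bool, what is visible of it) and "extent" ([centre column, centre row, width, height] in pixels, round what is visible of it).
The state is a dict: "t": time; "joint_pos": joint angles; "qvel": joint speeds; "effort": joint torques, N m; "tcp_pos": TCP position; "ee_rot": TCP orientation; "wrist_force": force on the tool from outside, world axes, zero at the start; "moment": the same for the moment, N m; "grip_width": finger opening in mm; "grip_force": force on a finger pad.
Only numpy, scipy, OpenCV 4.12 (cv2) and the standard library are available. Lean on these libraries where they do the work, as an engineer would, in place of code of your own. Each camera call takes 0.05 s, during which the arm holds its last target. There are 200 camera calls.

TASK

Set the lamp box for the climate experiment without grasping or lifting anything: by the friction of a fingertip, turn the large flat dial just one click and no further, to whichever side the upright peg stands, so that its white pointer line rests in the click opposite the peg. Then press the round start button right down and let it come back up, and move clear. Leave the small fan dial and the globe, beaker, lamp bulb and jar standing about as they are.

Things in the scene. Friction and masses are not known exactly. Their poses are not given: they have to be found in the camera images.
- lamp_box: fixed plywood control box with a grey top, 200 x 320 x 70 mm high (x, y, z); origin at the centre of its underside. The large dial's axis is at y = +70 mm, the start button at x = -45, y = -95 mm, the fan dial at x = +45, y = -95 mm in its frame
- dial_top (a point): centre of the flat top of the large black knurled dial, 96 mm diameter, 13 mm high, top 90.5 mm above the table. The knurled band is 24 to 44 mm from the centre. It turns about the vertical and is sprung: pressed down, it gives from about 3 N, 1 mm per further 3 N, and bottoms at 3 mm. Its x axis is the way the white pointer line points; it turns with the dial
- dial_aim (a point): a point 60 mm from the dial's axis straight ahead of its white pointer line, at the height of the dial's top; it turns with the dial, and in plan lies on the peg when the pointer is opposite the peg
- dial (a joint): dial angle in rad, growing counter-clockwise from above; 0 at the start. It clicks into a detent every 45 degrees (0.785 rad): let go, it springs to the nearest one. Getting over takes about 0.07 N m (1.9 N along the dial at 36 mm from its axis), hardest a quarter of the way and helped from half-way on
- peg_top (a point): centre of the top of the upright wooden marker peg, 14 mm diameter, standing 28 mm above the white ring round the dial, its top 102 mm above the table, 60 mm from the dial's axis. It stands 45 degrees (one click) from the starting pointer, counter-clockwise or clockwise; on the other side is a flat wooden plug 3 mm high. Fixed
- start_top (a point): centre of the top of the round grey push button, 30 mm diameter in a black collar of 46 mm, 88 mm above the table, pressed straight down. Moves with the button
- start (a joint): travel of the start button in m: 0 up, 0.006 fully down; the spring takes 1.5 N to start and 5 N to the bottom and brings it back up
- fan_top (a point): centre of the top of the small fan dial, 36 mm diameter, 89 mm above the table, on the same box 90 mm beyond the start button; not to be turned
- fan (a joint): angle of the small fan dial in rad, 0 at the start, growing counter-clockwise; it stays where it is left
- globe: loose blue globe of 72 mm on a wooden foot, 102 mm high; origin at the centre of its underside, z up
- beaker: loose glass beaker, 66 mm wide, 85 mm high; origin at the centre of its underside, z up
- bulb: loose white reflector lamp bulb standing on its face, 76 mm wide, 104 mm high; origin at the centre of its underside, z up
- jar: loose amber jar, 52 mm wide, 70 mm high; origin at the centre of its underside, z up

How it is judged:
By the outcome, as a careful person would: the job done as asked, in the order asked, and still so for the second after the job is handed in, with the robot touching nothing.
It also fails if it takes over 40 s, if anything falls off the work surface, if the arm or the gripper's body presses on something with over 40 N, if the wrist force passes 120 N, or if a joint passes its speed limit or range.

## Working session

There is one attempt and no reset: what is moved stays moved. The work goes in short steps, each a Python script; the robot and the scene stay as the last script left them, time stands still between calls to the robot, and variables do not carry over. Pictures are saved under pics/ and viewed, at most 10 in all, crops included, and the job is handed in when it is done.

```bash
mkdir -p pics; ls; cat > h.py <<'E'
from station import *
import numpy as np, cv2
def ray(cam,px):
    c=get_calibration(cam);K=np.array([[c["fx"],0,c["cx"]],[0,c["fy"],c["cy"]],[0,0,1.]])
    u=cv2.undistortPoints(np.array([[px]],float),K,np.array(c["D"],float))[0,0]
    R=np.array(c["R"]);t=np.array(c["t"]).ravel()
    return -R.T@t, R.T@np.array([u[0],u[1],1])
def at_z(cam,px,z):
    o,d=ray(cam,px); return o+d*(z-o[2])/d[2]
def save(cam,name):
    im=get_image(cam); cv2.imwrite(f"pics/{name}.png",im[:,:,::-1]); return im
E
python3 - <<'E'
from h import *
Z=dict(dial_top=90.5,peg_top=102,start_top=88,fan_top=89,globe=50,beaker=40,bulb=50,jar=35)
for cam in ("top","scene"):
    save(cam,cam+"0")
    for n in Z:
        for d in spot_in(n,cam)[:2]:
            e=d["extent"];print(cam,n,round(d["score"],2),np.round(e,1),np.round(at_z(cam,e[:2],Z[n]),1))
o=get_obs();print(o["t"],o["tcp_pos"],o["ee_rot"],o["grip_width"],o["wrist_force"])
E
```

```text
pics
top dial_top 0.65 [350.7 216.8  30.2  28.4] [ 599.6 -203.5   90.5]
top start_top 0.41 [299.  250.1  16.7  15.2] [520.3 -74.2  88. ]
top fan_top 0.7 [297.4 215.4  14.3  17.2] [605.4 -72.5  89. ]
top globe 0.82 [206.9 177.1  28.9  29. ] [714.  155.2  50. ]
top beaker 0.64 [278.6 172.2  27.6  29. ] [726.  -30.6  40. ]
top bulb 0.65 [350.9 218.2  28.5  25.5] [ 601.3 -211.2   50. ]
top jar 0.91 [172.4 235.5  21.5  17.6] [565.2 245.6  35. ]
scene dial_top 0.56 [303.9 201.4  41.5  31.3] [566.3 109.1  90.5]
scene peg_top 0.42 [324.6 192.   -1.3  20.4] [514.2 114.2 102. ]
scene start_top 0.66 [281.8 155.8   9.6   6.7] [520.6 -71.4  88. ]
scene fan_top 0.6 [253.1 168.   18.5  10. ] [612.1 -58.1  89. ]
scene globe 0.85 [252.3 250.1  33.8  46.6] [721.2 153.4  50. ]
scene beaker 0.91 [220.6 202.4  31.2  46. ] [718.  -28.1  40. ]
scene bulb 0.82 [228.9 151.1  25.4  42.5] [ 615.2 -206.2   50. ]
scene jar 0.6 [339.2 259.8  28.1  39.4] [562.4 252.4  35. ]
0.9 [168.97976318 601.73375563 231.30353388] [-1.79999007e+02 -7.60897947e-04  1.64313306e+02] 85.19371767637655 [0.52943572 0.48473257 0.08815993]
```

```bash
cd pics; python3 -c "
import cv2
a=cv2.imread('top0.png');b=cv2.imread('scene0.png')
cv2.imwrite('both0.png',cv2.resize(cv2.hconcat([a,b]),(800,300),interpolation=cv2.INTER_AREA))"
```

```text
(no output)
```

View pics/top0.png

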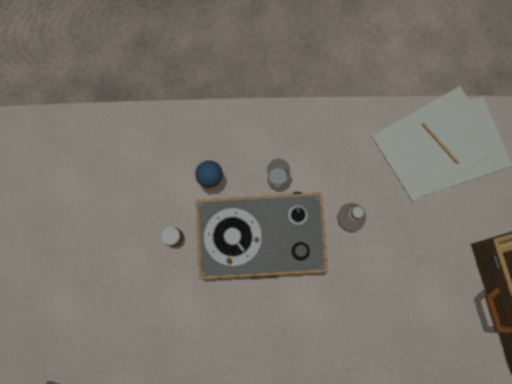

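View pics/scene0.png

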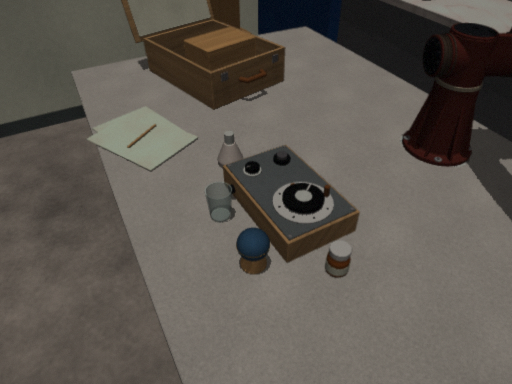

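The top view shows the box centred near (262,236). The dial is at (233,237), its pointer runs toward (242,249), and there are reddish spots at (229,261) and (257,240). The scene view shows the peg at (326,190). I'll zoom in and compute positions.

```bash
python3 - <<'E'
from h import *
a=cv2.imread('pics/top0.png')[185:290,185:340];b=cv2.imread('pics/scene0.png')[140:240,215:365]
a=cv2.resize(a,(620,420),interpolation=cv2.INTER_CUBIC)
b=cv2.resize(b,(620,420),interpolation=cv2.INTER_CUBIC)
im=cv2.resize(cv2.vconcat([a,b]),None,fx=.71,fy=.71)
cv2.imwrite('pics/z0.png',cv2.convertScaleAbs(im,alpha=1.5,beta=10))
for p,z in (((233,237),90.5),((229,261),102),((229,261),75),((257,240),102),((257,240),75),((300.5,251),88),((298,215),89)):
    print('top',p,z,at_z('top',p,z).round(1))
for p,z in (((303.5,197),90.5),((327,187),102),((283,156),88)): print('scene',p,z,at_z('scene',p,z).round(1))
# box outline by mask
for cam in("top",):
    get_image(cam)
    for n in("lamp_box","dial_top","dial","peg_top","start_top"):
        for d in regions_of(n,cam)[:2]:
            m=d["region"].astype(np.uint8);r=cv2.minAreaRect(cv2.findNonZero(m)) if m.any() else None
            print(n,round(d["score"],2),np.round(d["extent"],1),r)
E
```

```text
top (233, 237) 90.5 [554.3  86.3  90.5]
top (229, 261) 102 [495.5  95.6 102. ]
top (229, 261) 75 [496.7  97.4  75. ]
top (257, 240) 102 [545.2  27.6 102. ]
top (257, 240) 75 [547.5  27.8  75. ]
top (300.5, 251) 88 [518.  -77.8  88. ]
top (298, 215) 89 [606.4 -74.   89. ]
scene (303.5, 197) 90.5 [559.   95.9  90.5]
scene (327, 187) 102 [499. 102. 102.]
scene (283, 156) 88 [518.3 -69.1  88. ]
lamp_box 0.62 [263.1 238.1 127.2  89.6] ((260.2301330566406, 235.95135498046875), (83.21527862548828, 129.64553833007812), 86.18592071533203)
dial_top 0.75 [230.9 236.6  38.2  43.1] ((231.5, 236.0), (38.0, 37.0), 90.0)
dial 0.74 [232.4 235.8  44.2  41.4] ((231.50001525878906, 236.0000457763672), (37.47665786743164, 37.47665786743164), 45.0)
dial 0.57 [351.2 217.1  27.1  30.5] ((351.5, 216.5), (27.0, 27.0), 90.0)
start_top 0.58 [304.7 250.1  18.   10.8] ((301.0, 250.5), (12.0, 11.0), 0.0)
```

View pics/z0.png

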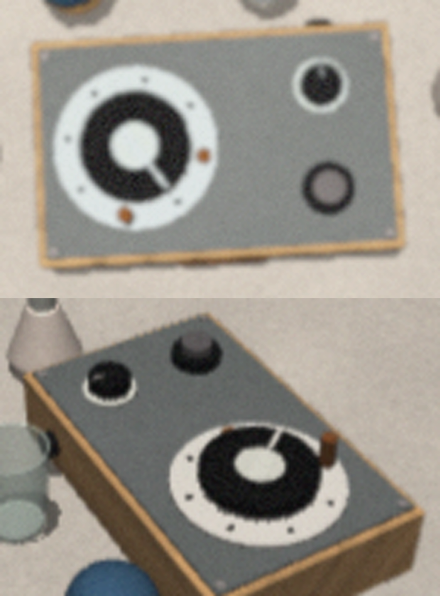

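The peg stands on the robot side, near (497,97); both cameras agree. The pointer direction is about -143° and the peg direction about 170°, so the turn is clockwise, joint -0.785. I'll refine with the wrist camera.

```bash
cat >> h.py <<'E'
from scipy.spatial.transform import Rotation as Rn
def wrist_at_z(obs,px,z):
    c=get_calibration("wrist");K=np.array([[c["fx"],0,c["cx"]],[0,c["fy"],c["cy"]],[0,0,1.]])
    u=cv2.undistortPoints(np.array([[px]],float),K,np.array(c["D"],float))[0,0]
    M=np.array(c["mount"]);T=np.eye(4);T[:3,:3]=Rn.from_euler("xyz",obs["ee_rot"],degrees=True).as_matrix();T[:3,3]=obs["tcp_pos"]
    W=T@M;o=W[:3,3];d=W[:3,:3]@np.array([u[0],u[1],1]);return o+d*(z-o[2])/d[2]
E
python3 - <<'E'
from h import *
grip(0)
goto([560,20,300],[180,0,180])
o=get_obs();save("wrist","w0")
Z=dict(dial_top=90.5,peg_top=102,start_top=88,fan_top=89)
for n in Z:
    for d in regions_of(n,"wrist")[:1]:
        e=d["extent"];m=d["region"].astype(np.uint8)
        c=cv2.minEnclosingCircle(cv2.findNonZero(m)) 
        print(n,round(d["score"],2),np.round(e,1),c,np.round(wrist_at_z(o,e[:2],Z[n]),1))
print(o["t"],o["tcp_pos"],o["ee_rot"],o["wrist_force"],o["grip_width"],{k:v for k,v in o.items() if 'off' in k}, globals().get('grasp_offset'))
E
```

```text
dial_top 0.63 [307.6 163.2  76.5  75.6] ((306.9317321777344, 160.61839294433594), 38.211952209472656) [559.2  90.5  90.5]
peg_top 0.48 [317.  117.5  12.8  14.6] ((316.0, 114.5), 7.43313455581665) [501.1  96.5 102. ]
start_top 0.86 [178.  132.9  28.4  25.3] ((177.1872100830078, 131.41943359375), 12.657915115356445) [520.7 -76.   88. ]
fan_top 0.89 [186.3 198.1  28.7  25.4] ((185.54469299316406, 197.1508331298828), 14.081111907958984) [607.6 -70.8  89. ]
4.4667 [559.93673274  20.79411351 299.88861726] [ 1.79980272e+02 -1.04561690e-02 -1.79937868e+02] [-0.08700862  0.08661943 -0.3951437 ] 0.03938869121464561 {} 18.700000000000003
```

View pics/w0.png

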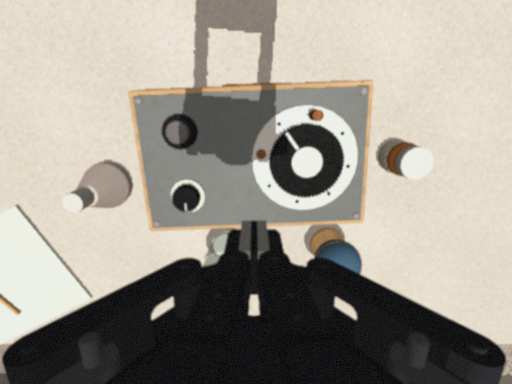

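The wrist picture confirms the layout: dial centre (307,161), pointer to (289,134), tall peg at (317,115), flat plug at (261,154), button at (178,131). The dial centre is about (556.5, 89). I'll press opposite the peg and drag clockwise.

```bash
cat >> h.py <<'E'
C=np.array([556.5,89.0])
def pose(phi,r=35,z=0): 
    a=np.radians(phi);return [C[0]+r*np.cos(a),C[1]+r*np.sin(a),z],[180,0,(phi+180+180)%360-180]
def fz(): return get_obs()["wrist_force"]
E
python3 - <<'E'
from h import *
p,a=pose(15,z=110);goto(p,a);wait(.3);f0=fz();print(f0)
z=92.5;p[2]=z;move_l(p,a,60)
while z>86.5:
    z-=.5;p[2]=z;move_l(p,a,15);wait(.05);f=fz()-f0
    print(z,round(get_obs()["tcp_pos"][2],2),f.round(1))
    if f[2]>8.5:break
for phi in np.arange(12,-33,-4):
    q,a=pose(phi,z=z);move_l(q,a,40);o=get_obs();f=o["wrist_force"]-f0
    print(phi,np.round(o["tcp_pos"],1),f.round(1))
    if f[2]>25:break
wait(.2);q[2]=115;move_l(q,a,60);wait(.3)
q[2]=250;move_l(q,a,200)
goto([560,20,300],[180,0,180])
save("wrist","w1");print(get_obs()["t"])
E
python3 - <<'E'
import cv2
a=cv2.imread('pics/w1.png')[70:240,120:390];cv2.imwrite('pics/w1z.png',cv2.resize(a,None,fx=2,fy=2))
E
```

```text
[-0.00913544 -0.66851581 -0.36340186]
92.0 92.07 [-0.   1.1  0. ]
91.5 91.54 [ 0.8  1.2 -0.2]
91.0 90.97 [-0.3  0.3  0. ]
90.5 90.6 [ 0.2 -0.1  0.8]
90.0 90.44 [-1.1  0.7  3.4]
89.5 89.88 [-0.6 -0.3  4.6]
89.0 89.47 [-1.3  0.9  4.9]
88.5 89.17 [-2.3  1.2  7. ]
88.0 88.84 [-1.6  0.9  6.8]
87.5 88.56 [-2.8  0.2  8.5]
87.0 88.23 [-3.4  0.5  8.8]
12 [591.1  96.4  88.2] [-2.   0.6  8.1]
8 [591.5  94.3  88.2] [-2.6  1.9  8.4]
4 [591.8  92.2  88.3] [-2.2  2.   9.4]
0 [592.   89.9  88.3] [-2.5  2.6  8.1]
-4 [592.   87.4  88.3] [-1.2  4.3  9.1]
-8 [591.7  84.6  88.3] [-2.1  2.3  8.5]
-12 [591.3  81.8  88.3] [-1.9  0.3  9.1]
-16 [590.6  79.1  88.2] [-2.4 -0.3  8.2]
-20 [589.8  76.7  88.2] [-1.1 -1.7  9.4]
-24 [588.9  74.6  88.2] [-1.7  0.3  8. ]
-28 [587.9  72.6  88.3] [-2.   1.6  9.6]
-32 [586.9  70.8  88.3] [-1.4  2.9  9.1]
15.2583
```

View pics/w1z.png

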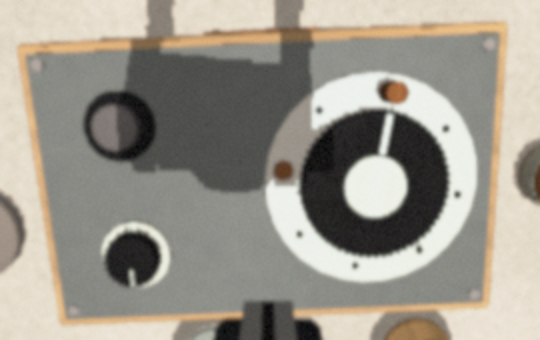

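The pointer now rests in the click at the peg (crop: line end at (390,115), peg at (397,91)). Next, the button.

```bash
python3 - <<'E'
from h import *
x,y=519.5,-76.5
goto([x,y,115],[180,0,180]);wait(.2);f0=fz()
move_l([x,y,90],None,60)
for z in np.arange(88,76,-1.):
    move_l([x,y,z],None,25);wait(.05);o=get_obs();f=o["wrist_force"]-f0
    print(z,np.round(o["tcp_pos"],2),f.round(1))
    if f[2]>12:break
wait(.2);save("scene","s1")
move_l([x,y,120],None,60);move_l([x,y,250],None,200)
goto([560,20,300],[180,0,180]);wait(.2);o=get_obs()
save("wrist","w2");print(o["t"])
a=cv2.imread('pics/w2.png')[70:240,120:390];b=cv2.imread('pics/s1.png')[110:280,190:380]
cv2.imwrite('pics/z2.png',cv2.hconcat([cv2.resize(a,(432,272)),cv2.resize(b,(304,272))]))
E
```

```text
88.0 [519.42 -76.4   88.21] [-1.   1.6  3.1]
87.0 [519.41 -76.42  87.08] [-1.   1.9  3.7]
86.0 [519.43 -76.42  86.06] [-0.4  1.2  5.2]
85.0 [519.47 -76.46  85.97] [-3.8  2.9  9.7]
84.0 [519.5  -76.45  85.86] [-5.3  3.6 14.6]
20.9167
```

View pics/z2.png

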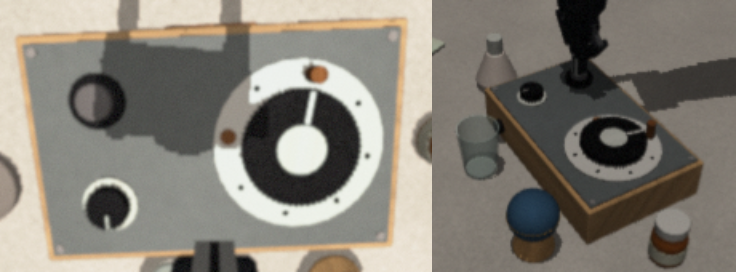

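The pointer is still at the peg and the fan dial is unchanged. The button, though, hit a hard stop after only ~2 mm, so the fingertip probably caught the collar. The collar in the picture (crop (97,101)) also puts the centre nearer y = -73. I'll measure it closer up.

```bash
python3 - <<'E'
from h import *
goto([565,-73,230],[180,0,180]);wait(.1)
o=get_obs();im=save("wrist","w3");print(o["t"])
d=regions_of("start_top","wrist")[0];e=d["extent"];print(d["score"],np.round(e,1),wrist_at_z(o,e[:2],88).round(1),wrist_at_z(o,[256,192],88).round(1))
g=cv2.cvtColor(im,cv2.COLOR_RGB2GRAY)
x0,y0=int(e[0])-60,int(e[1])-60
cv2.imwrite("pics/w3z.png",cv2.resize(cv2.convertScaleAbs(im[max(y0,0):y0+120,x0:x0+120,::-1],alpha=1.5,beta=20),(480,480)));print(x0,max(y0,0))
E
```

```text
21.6083
0.77 [249.6 130.7  33.2  31.5] [519.2 -77.3  88. ] [584.8 -70.6  88. ]
189 70
```

View pics/w3z.png

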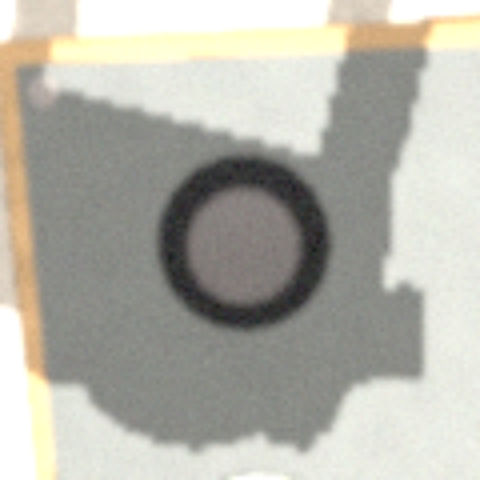

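```bash
python3 - <<'E'
from h import *
c=get_calibration("wrist");M=np.array(c["mount"]);P=np.linalg.inv(M)
K=np.array([[c["fx"],0,c["cx"]],[0,c["fy"],c["cy"]],[0,0,1.]])
pts=np.array([[sx*11,y,0,1.] for sx in(1,-1) for y in(-15,-10,0,10,15)])
q=(P@pts.T)[:3].T
print(np.c_[pts[:,:2],cv2.projectPoints(q,np.zeros(3),np.zeros(3),K,np.array(c["D"]))[0][:,0]].round(0))
im=cv2.imread("pics/w3.png",0);
for r in (224,230,240): print(r,im[r,228:282])
p=[180,25,180];print(Rn.from_euler("xyz",p,degrees=True).as_matrix().round(2))
for s in(25,-25): print(solve_ik([519,-77,120],[180,s,180]))
E
```

```text
[[ 11. -15. 228. 216.]
 [ 11. -10. 237. 216.]
 [ 11.   0. 255. 216.]
 [ 11.  10. 273. 216.]
 [ 11.  15. 282. 216.]
 [-11. -15. 229. 252.]
 [-11. -10. 238. 252.]
 [-11.   0. 255. 252.]
 [-11.  10. 272. 252.]
 [-11.  15. 281. 252.]]
224 [136 136 134 139 138 136 137 139 141 135 139 145 142 121  95  79  77  76
  74  79  78  74  71  46  27  11   7  24  45  66  76  78  76  77  79  76
  79  93 119 138 142 141 141 140 145 140 142 140 143 140 144 142 141 140]
230 [137 127 107  81  55  43  39  44  40  43  40  43  57  68  76  80  75  78
  76  80  75  72  59  38  23  13  16  19  36  60  73  77  75  77  78  77
  76  76  72  57  44  39  37  41  41  41  47  58  82 111 129 141 144 143]
240 [24 26 17 21 23 24 21 23 29 23 26 48 69 75 72 78 81 76 74 77 77 77 55 27
  7 17 16 16 28 53 69 78 76 77 76 76 78 75 77 70 50 37 26 21 24 23 14 24
 21 15 20 21 48 95]
[[-0.91  0.    0.42]
 [ 0.    1.    0.  ]
 [-0.42  0.   -0.91]]
[ -21.29394917   -5.86610239  128.25000475   15.47212344   35.12130728
 -122.21247304]
[ -12.94067264   23.82985935   93.94125772   -5.43984973   86.68396637
 -101.44807546]
```

The tip is only about ±7 mm along y, but ±11 mm in x leaves little margin to the collar. Tilting 25° so only the front edge presses clears it.

```bash
python3 - <<'E'
from h import *
A=[180,-25,180];off=Rn.from_euler("xyz",A,degrees=True).as_matrix()@[-11,0,0]
E=np.array([519.0,-76.8,0])
T=lambda z:list(E+[0,0,z]-off)
goto(T(115),A);wait(.2);f0=np.mean([fz(),(wait(.02),fz())[1]],axis=0);print(get_obs()["t"],off)
move_l(T(90),None,60)
for z in np.arange(89,76,-1.):
    move_l(T(z),None,30);wait(.05);o=get_obs();f=o["wrist_force"]-f0
    print(z,np.round(np.array(o["tcp_pos"])+off,2),f.round(1))
    if f[2]>12:break
wait(.2);print(get_obs()["t"])
move_l(T(120),None,80)
wait(.3);print((fz()-f0).round(1),get_obs()["t"])
E
```

```text
22.4833 [ 9.96938566e+00 -1.22089762e-15 -4.64880088e+00]
89.0 [518.72 -76.75  89.15] [-1.3  0.2  1.5]
88.0 [518.97 -76.78  88.13] [-2.2 -0.7  3.4]
87.0 [519.   -76.84  87.1 ] [-1.6  0.4  3.1]
86.0 [519.01 -76.81  86.07] [-1.6  1.3  4. ]
85.0 [519.01 -76.81  85.08] [-2.2  0.2  4.9]
84.0 [519.02 -76.83  84.53] [-1.9  0.1  6.1]
83.0 [519.06 -76.85  84.39] [-3.   1.1  9.5]
82.0 [519.04 -76.85  84.24] [-2.4  0.9 13.4]
25.65
[-0.1  0.5 -0.6] 26.575
```

The stop came at about 5 N again, which suggests full travel, but the height is odd. I'll do one more careful press with averaged forces and wrist pictures to verify it.

```bash
python3 - <<'E'
from h import *
x,y=519.3,-76.8
def av(n=6):
    s=[]
    for _ in range(n): wait(.02);s.append(get_obs()["wrist_force"])
    return np.mean(s,axis=0)
goto([x,y,97],[180,0,180]);f0=av(8);print(get_obs()["t"])
save("wrist","p0")
for z in (92,90.5,89.5,88.5,87.5,86.5,85.5,84,82):
    move_l([x,y,z],None,40);f=av(5)-f0;o=get_obs()
    print(z,np.round(o["tcp_pos"][2],2),f.round(1))
    if f[2]>18:break
save("wrist","p1")
move_l([x,y,97],None,80)
print(get_obs()["t"])
a,b=[cv2.imread(f"pics/{n}.png")[130:300,160:350] for n in("p0","p1")]
cv2.imwrite("pics/p.png",cv2.convertScaleAbs(cv2.resize(cv2.hconcat([a,b]),None,fx=2.1,fy=2.1,interpolation=cv2.INTER_CUBIC),alpha=2,beta=20))
E
```

```text
27.2417
92 92.09 [ 0.3 -0.1  1.2]
90.5 90.84 [0.6 0.1 2.1]
89.5 89.78 [1.1 0.4 2.6]
88.5 88.75 [1.8 0.  3.2]
87.5 87.75 [1.7 0.2 3.9]
86.5 86.73 [2.2 0.3 4.6]
85.5 86.04 [2.1 0.5 6.7]
84 85.89 [-1.4  1.7 14.4]
82 85.71 [-5.8  2.7 24.5]
30.7083
```

View pics/p.png

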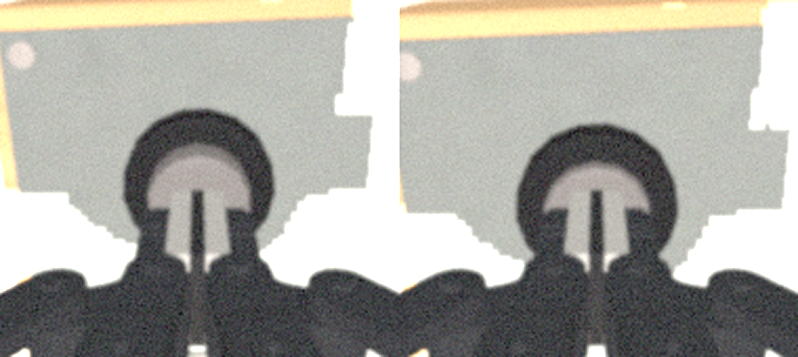

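The spring force climbs linearly from about 1.2 N at 92 mm to about 5 N at 86 mm. That is exactly 6 mm of travel followed by a hard stop. In the pictures the button's side wall shows in the left one and is gone in the right one, so it goes fully down. Now I'll move clear and check.

```bash
python3 - <<'E'
from h import *
move_l([519.3,-76.8,230],None,200)
goto([560,20,300],[180,0,180]);wait(.1)
save("wrist","e");save("top","et");print(get_obs()["t"],get_obs()["wrist_force"])
a=cv2.imread('pics/e.png');cv2.imwrite("pics/ez.png",cv2.resize(a[50:300,50:450],None,fx=1.8,fy=1.8))
E
```

```text
32.2917 [ 0.58097533  0.13622501 -0.2279994 ]
```

View pics/ez.png

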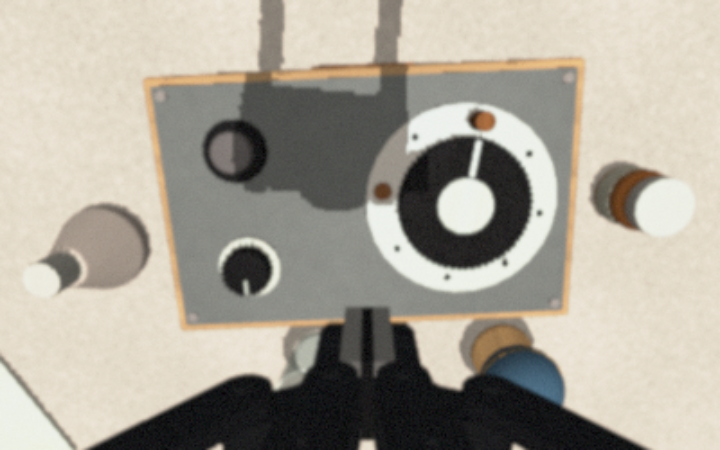

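The pointer (478,140) lies opposite the peg (483,120), the button is up at (235,150), the fan dial is unchanged, and the globe, beaker, bulb and jar are still standing.

```bash
python3 -c "
from station import *
print(sign_off())"
```

```text
the job is handed in; nothing more can be done
None
```

I turned the dial one click clockwise so the pointer rests opposite the peg, pressed the start button fully down and let it back up (three presses in all: the first two stopped at an unexpected height, so I repeated to confirm full travel), then moved clear with the fan dial and loose items as they were, and handed in at about 32 s.

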